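# Refit the speed knob of a desk fan

## Robot

A 7-joint arm with a two-finger parallel gripper is mounted at the origin on the work surface. World frame = base frame: x ahead of the robot, y to its left, z up, the work surface at z = 0. Lengths are in m, angles in rad, forces in N, time in s.
With the tool pointing down it reaches from about 0.35 to 0.9 m from the base axis. Payload 19.9 kg.
Tool frame: the origin (TCP) lies on the centre line of the jaws, within the pads' length; the fingertips stand 14 mm ahead of it and the grasp point (between the pads) lies 5 mm behind it; z points along the fingers, y is the line along which they close (so a half turn about z gives the same grasp; the last joint's range is limited). The gripper opens to 85 mm and grips with 20 to 120 N. Pads are 22 mm wide; open, the fingers measure 114 mm over their backs; the gripper's body (76 mm by 85 mm) begins 54 mm behind the grasp point. The pads swing forward as they close: fully open they stand 13 mm farther back than shut.
Start: joints at [-1.381, 0.417, -0.01, 1.614, 0.005, 1.111, -0.053], TCP at [0.143, 0.608, 0.245] pointing down, gripper open.
Joint ranges: [-2.81, 2.81], [-0.39, 2.02], [-1.27, 1.25], [0.06, 2.57], [-1.19, 4.33], [0.19, 2], [-2.82, 2.82]. Speed limits (rad/s): [1.89, 1.89, 2.39, 2.39, 3.01, 3.01, 3.01].

## Interface

Orientations are given as a unit quaternion [w, x, y, z].
In Python, from rig import sense, snapshot, job_done gives the robot as it stands.
- The arm moves only by the tool step_arm, never from a script. Its argument "moves" is a list that holds one entry, the list of rows, each a list of 7 numbers: the shift along the tool's x, y, z in normalised numbers (1 is 75 cm), then the turn, a rotation vector about the tool's x, y, z in fractions of the full range, 1 being 4 rad, then the finger opening in m, from 0 to 0.0854. In form: [[[dx, dy, dz, wx, wy, wz, hand], ...]]. A call has 1 to 12 rows; each row is the pose to reach, as a shift and turn from the pose commanded when the call began, along the tool's axes at that moment; what a row does not reach only later rows make up. A row lasts 1/8 s, in which the tool goes at most 62.5 mm and 10.7 degrees, less where a joint would pass 70% of its speed; a pose out of reach is approached as far as the arm can. Shift and turn numbers lie between -1 and 1, and a call with a number outside is refused. A call with a gripper value outside its range is refused whole. The fingers move at their own pace and stop on an object; "squeeze" is the grip in N (left out, the last holds). Time passes only in rows, so rows that repeat a pose let the fingers close. It gives the time, the measured TCP pose, the force, the opening and the grip force at its end, in the units of the state.
- sense(): the state, without advancing time (a new reading comes with each control period).
- snapshot(name): name is "side" or "top"; returns a dict with "color" (400x640x3 uint8, red, green, blue), "fx", "fy", "cx", "cy" (pixels), "world_to_cam" (4x4, takes a point from world to camera coordinates). Camera axes: x right, y up, looking along -z (the intrinsics and any distortion apply to the point x, -y, -z); pixel columns grow to the right and rows downward; lengths in m; the calibration is good to about 2 mm. A picture is of the moment at which its call begins. There is no depth.
- job_done(): hands the job in; it is judged then, once.
The state is a dict: "time": time; "joint_pos": joint angles; "qvel": joint speeds; "joint_torque": joint torques, N m; "tcp_pos": TCP position; "tcp_rot": TCP orientation; "contact_force": force on the tool from outside, world axes, zero at the start; "moment": the same for the moment, N m; "finger_gap": opening from 0.0 (shut) to 1.0 (fully open); "gripper_force": force on a finger pad.
Only numpy, scipy, OpenCV 4.12 (cv2) and the standard library are available. Lean on these libraries where they do the work, as an engineer would, in place of code of your own. Each camera call takes 0.05 s, during which the arm holds its last target. There are 200 camera calls.

## Task

The speed knob has come off the white desk fan: put it back on its keyed shaft, pressing only gently and turning it slowly anticlockwise until the slot finds the key and the knob drops fully home. Then turn the knob anticlockwise until its pointer points at the long off mark, let go, and leave the bottle, mug and books where they are.

Things in the scene. Friction and masses are not known exactly. Their poses are not given: they have to be found in the camera images.
- knob: Grey plastic knob, 60 g, loose, upright. Origin: centre of its underside; z up; x = way of its pointer. z 0 to 26 mm: skirt, 42 mm diameter. z 26 to 44 mm: bar grip, 13 mm thick (y), 36 mm long (x from -19 to 17 mm), point and white line at the +x end; pinch it from above. Underside: bore 12 mm diameter, 22 mm deep, with a keyway slot 5 mm wide towards +x, out through the skirt.
- pointer (a point): Point on the knob 22 mm from its axis in its +x (pointer) direction, at the height of its underside.
- fan: White desk fan, fixed. Origin: centre of the underside of its base; z up; base 150 mm (x) by 290 mm (y) by 50 mm high. The round cage, 150 mm across and 72 mm deep, stands at x = 0, y = +100 mm and reaches 243 mm high; the dial with the bare shaft is at x = 0, y = -95 mm.
- shaft_foot (a point): Centre of the bare steel shaft at the base's top face, 50 mm above the desk; axes of the fan, not turning with the shaft. The upright shaft is round, 10.6 mm diameter, 20 mm tall, its top 3 mm tapering to 6 mm. One key, a rib 4 mm wide, sticks out to 11 mm from the axis, from the foot up to 10 mm. Home: the knob's underside lies on the base, on this point.
- key_level (a point): Point on the shaft's axis 10 mm above the foot, level with the key's top. The knob slips over the bare tip and first rests here on the key; pressed with 3 to 6 N and turned it slides on the key and drops home when its slot meets it (within 0.1 rad). Over 8 N may drag the shaft round. The key's angle is not measured: at the start it points 0.4 to 1.9 rad clockwise, from above, of the off mark.
- off_point (a point): Inner end of the long black off mark on the base's top (short ticks: speeds), 22 mm from the shaft's axis, 1.0 rad anticlockwise of the fan's x axis. Off: point pointer over this point. The shaft turns stiffly (0.05 N m, no spring, stays where left), with 0.1 rad of play in the knob, and stops with its key at the off mark.
- bottle: Clear drinking bottle with white cap, 66 mm diameter, 170 mm tall, loose; origin at the centre of its underside. Leave alone.
- mug: White mug, 80 mm diameter, 90 mm tall, handle at its +y; loose; origin at the centre of its underside. Leave alone.
- books: Stack of three books, 150 by 210 mm (x, y), 75 mm high, loose; origin at the centre of its underside. Leave alone.
Mind the look-alikes: they are no part of the job. Of the things that look like the knob, the middle-sized one is meant.

How it is judged:
By the outcome, as a careful person would: the job done as asked, in the order asked, and still so for the second after the job is handed in, with the robot touching nothing.
It also fails if it takes over 67 s, if anything falls off the work surface, if the arm or the gripper's body presses on something with over 40 N, if the wrist force passes 120 N, or if a joint passes its speed limit or range.

## Working session

There is one attempt and no reset: what is moved stays moved. The work goes in short steps, Python scripts to look and compute and a tool call to move; the robot and the scene stay as the last step left them, time stands still between calls to the robot, and variables do not carry over. Pictures are saved under pics/ and viewed, at most 10 in all, crops included, and the job is handed in when it is done.

Besides the shell and the picture viewer there is one more tool, called after "Call:" as name(argument=value, ...), one argument or row to a line, values as JSON. step_arm: Moves the arm, as the interface text tells. Its arguments: {"type":"object","properties":{"moves":{"type":"array","items":{"type":"array","items":{"type":"array","items":{"type":"number"}}}},"squeeze":{"type":"number"}},"required":["moves"]}

```bash
mkdir -p pics; python3 - <<'E'
from rig import sense,snapshot
import cv2,numpy as np
for n in("side","top"):
    s=snapshot(n);cv2.imwrite(f"pics/{n}0.png",s["color"][:,:,::-1]);print(n,s["fx"],s["fy"],s["cx"],s["cy"],[k for k in s]);print(np.round(s["world_to_cam"],4).tolist())
print(sense())
E
```

```text
side 467.26037426481116 467.26037426481116 316.14835136969083 201.10873259740646 ['color', 'fx', 'fy', 'cx', 'cy', 'world_to_cam']
[[0.9109, -0.4126, -0.0087, -0.6032], [0.2792, 0.6005, 0.7493, -0.113], [-0.3039, -0.6849, 0.6622, -1.1531], [0.0, 0.0, 0.0, 1.0]]
top 406.42697698013905 406.42697698013905 322.2870281490709 198.99578616926732 ['color', 'fx', 'fy', 'cx', 'cy', 'world_to_cam']
[[0.02, -0.9998, 0.004, -0.2234], [0.9938, 0.0203, 0.1093, -0.5617], [-0.1094, 0.0018, 0.994, -1.1198], [0.0, 0.0, 0.0, 1.0]]
{'time': 0.1, 'joint_pos': array([-1.38151433,  0.41790963, -0.01027287,  1.61412506,  0.00472066,
        1.11071298, -0.05303613]), 'qvel': array([-0.00108794, -0.00159563,  0.00066893, -0.00175223, -0.00014145,
        0.00126739, -0.00012755]), 'joint_torque': array([ 1.85024706e-03, -8.65814924e+01,  6.79803193e-01, -4.35626650e+01,
        1.91555981e-02,  4.91345461e-03,  1.75990260e-05]), 'tcp_pos': array([0.14292225, 0.60812374, 0.24472121]), 'tcp_rot': array([-6.20415435e-06,  1.15158151e-01,  9.93347009e-01, -5.66281826e-04]), 'contact_force': array([-0.22967374, -0.02893239,  0.531315  ]), 'moment': array([-0.00387202,  0.04229794,  0.01239824]), 'gripper_force': 0.0, 'finger_gap': 0.9986820184499722}
```

View pics/side0.png

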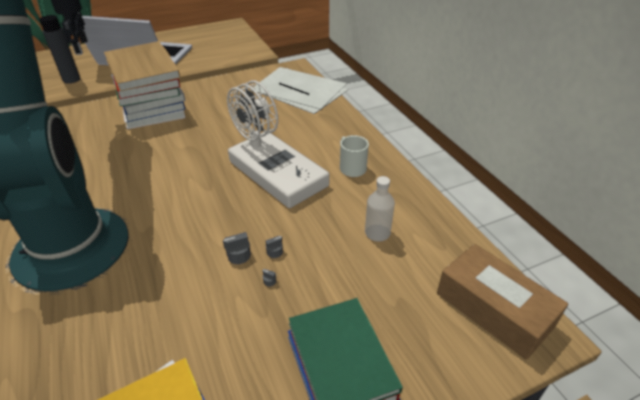

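View pics/top0.png

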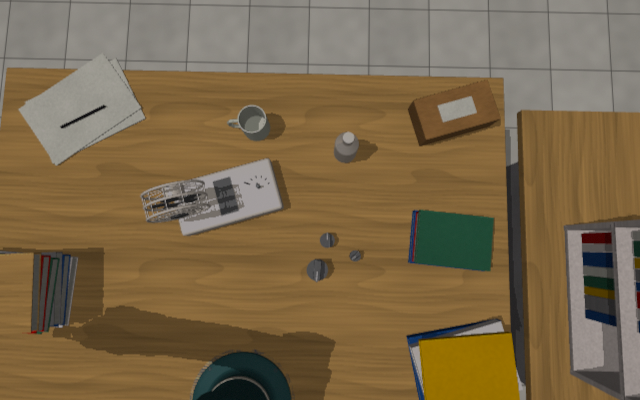

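The side view shows three knobs: large (237,248), middle (275,247) and small (269,277). The top view has the middle one at (328,240) and the dial at about (258,183). Next I enlarge these regions.

```bash
cat > h.py <<'E'
import numpy as np,cv2
from rig import sense,snapshot
def ray(s,u,v):
    M=np.array(s["world_to_cam"]);R,t=M[:3,:3],M[:3,3]
    d=R.T@np.array([(u-s["cx"])/s["fx"],-(v-s["cy"])/s["fy"],-1]);return -R.T@t,d/np.linalg.norm(d)
def plane(s,u,v,z):
    o,d=ray(s,u,v);return o+d*(z-o[2])/d[2]
def proj(s,p):
    c=np.array(s["world_to_cam"])@np.append(p,1);return np.array([s["cx"]-s["fx"]*c[0]/c[2],s["cy"]+s["fy"]*c[1]/c[2]])
def tri(s1,p1,s2,p2):
    o1,d1=ray(s1,*p1);o2,d2=ray(s2,*p2)
    a=np.linalg.lstsq(np.c_[d1,-d2],o2-o1,rcond=None)[0];A,B=o1+a[0]*d1,o2+a[1]*d2
    return (A+B)/2,np.linalg.norm(A-B)
def crop(s,u0,v0,w,h,k):
    return cv2.resize(s["color"][v0:v0+h,u0:u0+w,::-1],None,fx=k,fy=k,interpolation=cv2.INTER_CUBIC)
E
python3 - <<'E'
from h import *
S,T=snapshot("side"),snapshot("top")
a=np.hstack([crop(T,306,226,50,37,8),crop(T,240,165,50,37,8)])
b=np.hstack([crop(S,252,229,50,37,8),crop(S,278,155,50,37,8)])
cv2.imwrite("pics/c1.png",np.vstack([a,b]))
E
```

```text
(no output)
```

View pics/c1.png

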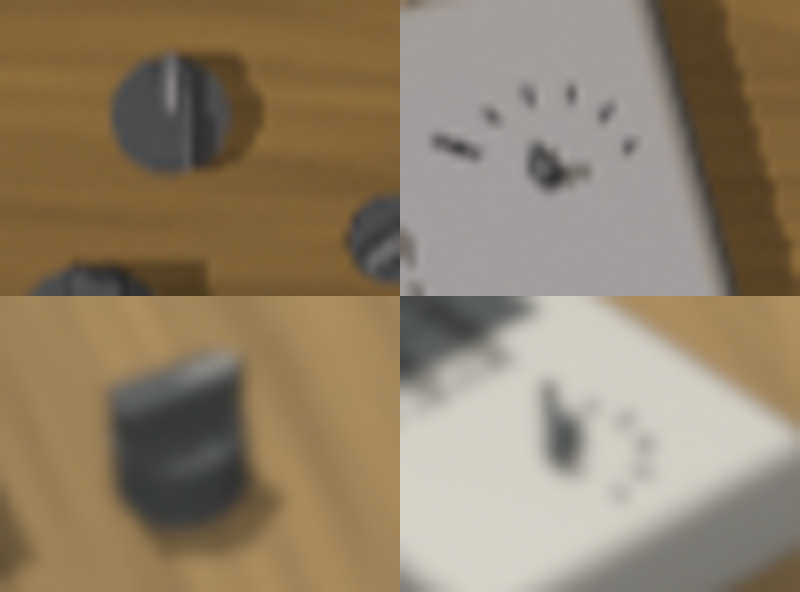

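The crop shows the knob's pointer facing about +x in the top view (up), with its skirt centre near top px (327.2,240.1). The shaft tip is near top px (307.5,184)→(258.8,185) in the dial crop, and the off mark is to its left. Next I measure with masks and rays.

```bash
python3 - <<'E'
from h import *
S,T=snapshot("side"),snapshot("top")
def big(s,box,f):
    u,v,w,h=box;k=8
    im=crop(s,u,v,w,h,k);m=f(im).astype(np.uint8)*255
    return im,m,lambda p:np.array([u+(p[0]+.5)/k-.5,v+(p[1]+.5)/k-.5])
sat=lambda im:cv2.cvtColor(im,cv2.COLOR_BGR2HSV)[...,1]
val=lambda im:im.max(2)
def largest(m,i=0):return sorted(cv2.findContours(m,cv2.RETR_EXTERNAL,cv2.CHAIN_APPROX_NONE)[0],key=cv2.contourArea)[-1-i]
# knob
kn={}
for n,s,b in(("T",T,(313,226,28,30)),("S",S,(258,229,34,37))):
    im,m,f=big(s,b,lambda im:(im[...,2].astype(int)-im[...,0]<18)&(val(im)<150))
    c=largest(m);(x,y),r=cv2.minEnclosingCircle(c);p=c[:,0]
    print("knob",n,f((x,y)),r/8,"ext",[f(p[i]).round(2).tolist() for i in(p[:,0].argmin(),p[:,0].argmax(),p[:,1].argmin(),p[:,1].argmax())])
    L=(val(im)>120)&(m>0)&(sat(im)<60)
    c=largest(L.astype(np.uint8)*255);rr=cv2.minAreaRect(c);print(" line",[f(q).round(2).tolist() for q in cv2.boxPoints(rr)])
    if n=="T":print(" T skirt world z26",plane(T,*f((x,y)),.026))
# fan base top
for n,s,b,th in(("T",T,(175,150,115,90),135),("S",S,(220,125,115,85),165)):
    im,m,f=big(s,b,lambda im:(sat(im)<45)&(val(im)>th))
    m=cv2.morphologyEx(m,cv2.MORPH_CLOSE,np.ones((41,41)));m=cv2.morphologyEx(m,cv2.MORPH_OPEN,np.ones((41,41)))
    c=largest(m);h=cv2.convexHull(c);a=cv2.approxPolyDP(h,14,True)[:,0]
    q=[f(p) for p in a];print("fan",n,[(x.round(1).tolist(),plane(s,*x,.05)[:2].round(4).tolist()) for x in q])
    cv2.polylines(im,[a],True,(0,0,255),2);cv2.imwrite(f"pics/f{n}.png",cv2.resize(im,None,fx=.43,fy=.43,interpolation=cv2.INTER_AREA))
# dial marks in top
im,m,f=big(T,(243,172,28,22),lambda im:val(im)<120)
for c in cv2.findContours(m,cv2.RETR_EXTERNAL,cv2.CHAIN_APPROX_NONE)[0]:
    rr=cv2.minAreaRect(c);print("mark",f(rr[0]).round(2),(np.array(rr[1])/8).round(1),[plane(T,*f(q),.05)[:2].round(4).tolist() for q in cv2.boxPoints(rr)])
cv2.imwrite("pics/both.png",np.hstack([cv2.resize(cv2.imread("pics/fT.png"),(400,313)),cv2.resize(cv2.imread("pics/fS.png"),(400,313))]))
E
```

```text
knob T [326.98693848 239.86980438] 7.309399127960205 ext [[319.81, 239.06], [334.06, 240.31], [326.81, 232.56], [326.56, 246.81]]
 line [[326.55999755859375, 234.94000244140625], [327.30999755859375, 234.94000244140625], [327.30999755859375, 238.69000244140625], [326.55999755859375, 238.69000244140625]]
 T skirt world z26 [ 0.45122257 -0.22755801  0.026     ]
knob S [275.  246.5] 11.11201286315918 ext [[265.94, 241.19], [281.94, 252.56], [277.94, 236.31], [272.56, 257.31]]
 line [[273.260009765625, 237.6300048828125], [280.25, 235.57000732421875], [280.7900085449219, 237.42999267578125], [273.79998779296875, 239.47999572753906]]
fan T [([267.8, 159.4], [0.6729, -0.0565]), ([279.6, 207.2], [0.5387, -0.0938]), ([182.2, 233.3], [0.461, 0.1722]), ([174.6, 201.9], [0.5474, 0.1984]), ([174.6, 190.4], [0.5796, 0.2003]), ([179.6, 183.4], [0.5996, 0.1875]), ([258.2, 160.2], [0.6701, -0.0295])]
fan S [([230.6, 147.1], [0.4646, 0.176]), ([248.8, 141.1], [0.5234, 0.183]), ([296.4, 150.8], [0.6338, 0.0757]), ([324.8, 169.7], [0.6706, -0.0408]), ([324.9, 174.9], [0.6609, -0.0622]), ([290.3, 194.4], [0.5442, -0.0982]), ([285.3, 194.4], [0.5324, -0.0927]), ([231.3, 152.8], [0.4582, 0.1469])]
mark [258.3  185.96] [7.1 4.5] [[0.5967, -0.0207], [0.6076, -0.0269], [0.5973, -0.0443], [0.5864, -0.0381]]
mark [268.05 182.9 ] [1.  1.2] [[0.6053, -0.0576], [0.6083, -0.0589], [0.6071, -0.0613], [0.6041, -0.06]]
mark [246.55 182.91] [5.9 1.7] [[0.6046, 0.0091], [0.6093, 0.008], [0.6052, -0.0079], [0.6005, -0.0068]]
mark [251.   179.06] [1.3 1. ] [[0.6164, -0.0091], [0.6183, -0.0109], [0.6157, -0.0137], [0.6138, -0.0118]]
mark [265.19 178.75] [1.  1.5] [[0.6172, -0.0486], [0.6202, -0.0515], [0.6183, -0.0535], [0.6153, -0.0506]]
mark [255.75 176.62] [1.4 0.9] [[0.6251, -0.0231], [0.6252, -0.0256], [0.6213, -0.0257], [0.6213, -0.0233]]
mark [260.94 176.25] [1.4 0.8] [[0.6265, -0.0378], [0.6266, -0.0399], [0.6227, -0.04], [0.6226, -0.0379]]
```

View pics/both.png

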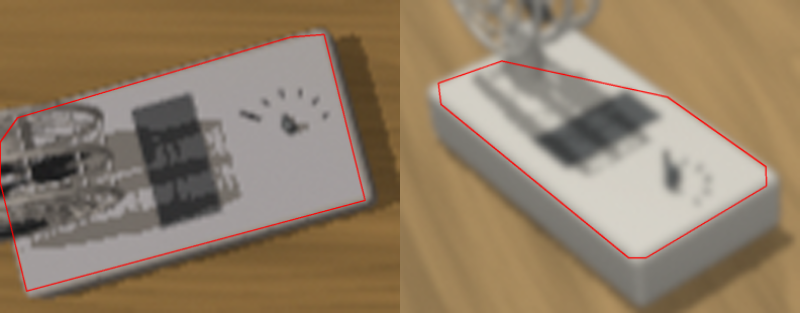

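The red outlines match the base's top face in both views. The fan's yaw is about 0.28 rad and the dial axis is near (0.597,-0.029). I'll move towards the knob first and refine the measurements there.

Units first: shifts go in shares of 75 cm and turns go in shares of 4 rad. So -0.631 m / 0.75 = -0.8413, -0.412 m / 0.75 = -0.5493, 2 rad / 4 = 0.5.

Call:
step_arm(
  moves=[
    [[-0.272, -0.3587, -0.1, 0, 0, 0.225, 0.085], [-0.272, -0.3587, -0.1, 0, 0, 0.225, 0.085], [-0.272, -0.3587, -0.1, 0, 0, 0.225, 0.085], [-0.272, -0.3587, -0.1, 0, 0, 0.225, 0.085], [-0.272, -0.3587, -0.1, 0, 0, 0.225, 0.085], [-0.272, -0.3587, -0.1, 0, 0, 0.225, 0.085], [-0.5493, -0.8413, -0.0733, 0, 0, 0.5, 0.085], [-0.5493, -0.8413, -0.0733, 0, 0, 0.5, 0.085], [-0.5493, -0.8413, -0.0733, 0, 0, 0.5, 0.085], [-0.5493, -0.8413, -0.0733, 0, 0, 0.5, 0.085], [-0.5493, -0.8413, -0.0733, 0, 0, 0.5, 0.085], [-0.5493, -0.8413, -0.0733, 0, 0, 0.5, 0.085]],
  ],
)

```text
time: 1.8
tcp_pos: [0.3875, -0.0611, 0.3026]
tcp_rot: [-0.0, 0.899, 0.437, 0.001]
contact_force: [2.3, 1.6, -0.6]
finger_gap: 0.996
gripper_force: 0.0
```

```bash
cat >> h.py <<'E'
def toolmove(p,yaw,st=None):
    "tool-frame shift + wz to bring TCP to p, tool down, tool-y heading = yaw (world)"
    from scipy.spatial.transform import Rotation as Ro
    st=st or sense();q=st["tcp_rot"];R=Ro.from_quat([q[1],q[2],q[3],q[0]])
    yv=np.array([np.cos(yaw),np.sin(yaw),0]);z=np.array([0,0,-1.]);G=Ro.from_matrix(np.c_[np.cross(yv,z),yv,z])
    return (R.inv().apply(np.array(p)-st["tcp_pos"])).round(4).tolist()+(R.inv()*G).as_rotvec().round(4).tolist()
E
python3 - <<'E'
from h import *
S,T=snapshot("side"),snapshot("top");st=sense();print(st["time"],st["tcp_pos"],st["tcp_rot"],st["joint_pos"].round(2))
print("tip",tri(T,(326.9,232.7),S,(281.3,236.4)),"heel",tri(T,(327.,246.8),S,(266.2,241.0)))
k=8;out=[]
C=[(.597,-.029),(.597,-.032),(.594,-.029)]
for s,u,v in((T,240,170),(S,278,155)):
    im=crop(s,u,v,40,30,10)
    for c,col in zip(C,[(0,0,255),(0,200,0),(255,0,0)]):
        for z in(.05,.07):
            p=(proj(s,(*c,z))-[u,v]+.5)*10-.5;cv2.circle(im,tuple(int(x) for x in p),4,col,1)
    out.append(im)
out2=[]
for s,u,v in((T,306,226),(S,252,229)):
    im=crop(s,u,v,40,30,10)
    for z in(0,.026,.044):
        r=.021 if z<.03 else .018
        pts=[(proj(s,(.4512+r*np.cos(a),-.2276+r*np.sin(a),z))-[u,v]+.5)*10-.5 for a in np.linspace(0,6.28,40)]
        cv2.polylines(im,[np.int32(pts)],True,(0,0,255) if z<.03 else (0,255,0),1)
    out2.append(im)
cv2.imwrite("pics/ov.png",np.vstack([np.hstack(out),np.hstack(out2)]))
E
```

```text
1.9 [ 0.38791287 -0.06407348  0.30256307] [4.56512195e-04 9.00762260e-01 4.34312158e-01 3.03388124e-04] [-0.72 -0.14  0.75  2.09  0.1   1.16 -0.69]
tip (array([ 0.47000813, -0.22642305,  0.04534509]), np.float64(0.0016559531955948593)) heel (array([ 0.43147416, -0.22747423,  0.04747321]), np.float64(0.001117221875955788))
```

View pics/ov.png

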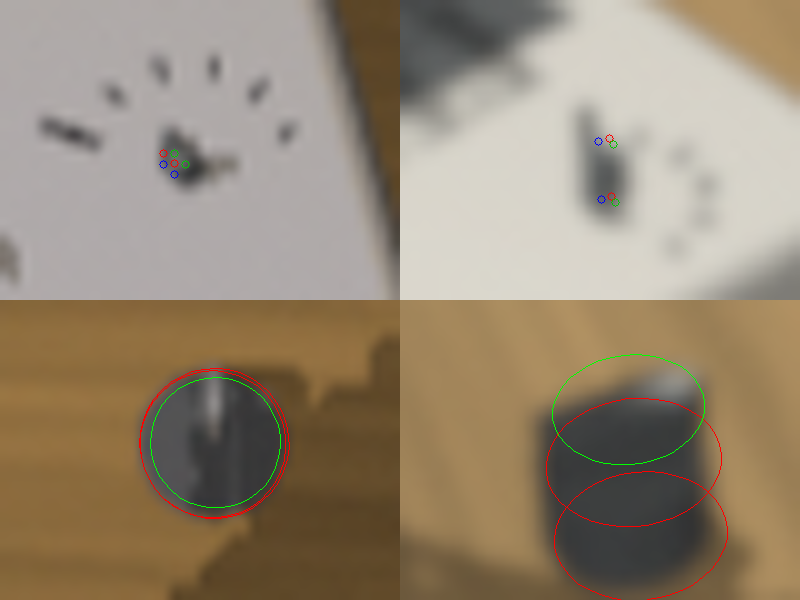

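The overlay confirms the knob at about (0.4515,-0.2270), with its top at about 45 mm and its pointer yaw near 0.02. The dial axis fits (0.597,-0.031). In the side view the long off mark merges with the shaft's silhouette. Next I compute the approach.

```bash
python3 - <<'E'
from h import *
st=sense();print(st["tcp_pos"],st["tcp_rot"]);print(toolmove((.4513,-.2272,.11),-np.pi/2+.02))
E
```

```text
[ 0.38791287 -0.06407348  0.30256307] [4.56512195e-04 9.00762260e-01 4.34312158e-01 3.03388124e-04]
[-0.0882, 0.151, 0.1927, 0.0009, -0.0006, 0.8785]
```

In the tool's units: 0.192 m / 0.75 = 0.256, 0.151 m / 0.75 = 0.2013, 0.878 rad / 4 = 0.2195.

Call:
step_arm(
  moves=[
    [[-0.1173, 0.2013, 0.1333, 0, 0, 0.2195, 0.085], [-0.1173, 0.2013, 0.1333, 0, 0, 0.2195, 0.085], [-0.1173, 0.2013, 0.1333, 0, 0, 0.2195, 0.085], [-0.1173, 0.2013, 0.256, 0, 0, 0.2195, 0.085], [-0.1173, 0.2013, 0.256, 0, 0, 0.2195, 0.06], [-0.1173, 0.2013, 0.256, 0, 0, 0.2195, 0.05], [-0.1173, 0.2013, 0.256, 0, 0, 0.2195, 0.05], [-0.1173, 0.2013, 0.256, 0, 0, 0.2195, 0.05]],
  ],
)

```text
time: 2.9
tcp_pos: [0.4538, -0.2207, 0.1122]
tcp_rot: [-0.0, 1.0, 0.018, 0.002]
contact_force: [0.4, -0.2, 0.5]
finger_gap: 0.586
gripper_force: 0.0
```

```bash
python3 - <<'E'
from h import *
st=sense();print(st["tcp_pos"],st["tcp_rot"],st["joint_pos"].round(2),st["contact_force"]);print(toolmove((.4513,-.2272,.0415),-np.pi/2+.02))
E
```

```text
[ 0.45375548 -0.22073919  0.11221097] [-6.41844714e-05  9.99838362e-01  1.79121513e-02  1.54909942e-03] [-0.31  0.54  0.89  2.04 -0.58  0.82 -0.61] [ 0.37860373 -0.19435561  0.5263215 ]
[-0.0029, 0.0064, 0.0707, -0.0001, -0.0031, 0.0158]
```

In the tool's units: 0.0705 m / 0.75 = 0.094, 0.06 m / 0.75 = 0.08, 0.016 rad / 4 = 0.004.

Call:
step_arm(
  moves=[
    [[-0.004, 0.0087, 0.04, 0, -0.0008, 0.004, 0.05], [-0.004, 0.0087, 0.0667, 0, -0.0008, 0.004, 0.05], [-0.004, 0.0087, 0.08, 0, -0.0008, 0.004, 0.05], [-0.004, 0.0087, 0.094, 0, -0.0008, 0.004, 0.05], [-0.004, 0.0087, 0.094, 0, -0.0008, 0.004, 0.05], [-0.004, 0.0087, 0.094, 0, -0.0008, 0.004, 0.03], [-0.004, 0.0087, 0.094, 0, -0.0008, 0.004, 0.016], [-0.004, 0.0087, 0.094, 0, -0.0008, 0.004, 0.008], [-0.004, 0.0087, 0.094, 0, -0.0008, 0.004, 0.008], [-0.004, 0.0087, 0.094, 0, -0.0008, 0.004, 0.008]],
  ],
  squeeze=30,
)

```text
time: 4.15
tcp_pos: [0.4503, -0.2277, 0.0405]
tcp_rot: [-0.0, 1.0, 0.009, -0.001]
contact_force: [-0.7, 1.9, 9.0]
finger_gap: 0.143
gripper_force: 33.6
```

```bash
python3 - <<'E'
from h import *
st=sense();print(st["time"],st["tcp_pos"],st["tcp_rot"],st["joint_pos"].round(2),st["contact_force"],st["finger_gap"]*.0854,st["gripper_force"])
S=snapshot("side");cv2.imwrite("pics/g.png",crop(S,230,180,80,90,6))
E
```

```text
4.15 [ 0.45034773 -0.22767094  0.04047083] [-2.83795999e-06  9.99963281e-01  8.50833521e-03 -1.02200735e-03] [-0.2   0.66  0.77  2.07 -0.72  0.7  -0.52] [-0.68960724  1.92774367  8.98268936] 0.012179951603078396 33.60646429613553
```

View pics/g.png

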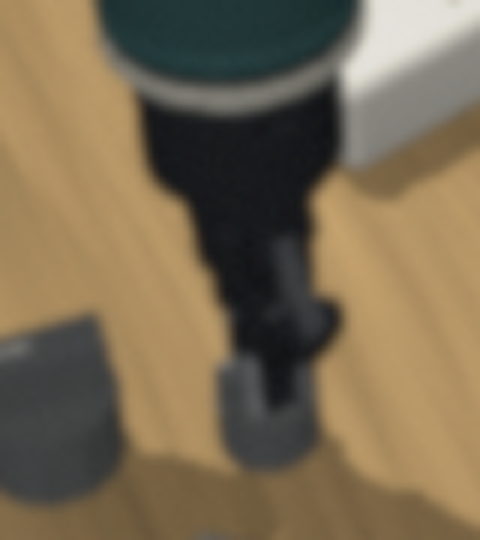

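The grasp holds, with the knob between the fingers and the fingertips on the skirt. The gap is 12 mm and the grip 34 N. Next I lift and carry.

```bash
cat >> h.py <<'E'
def knobmove(p,head,h=.0405,off=.001):
    "knob underside centre to p, pointer heading head"
    q=np.array(p,float)-np.array([off*np.cos(head),off*np.sin(head),-h]);return toolmove(q,head-np.pi/2)
E
python3 - <<'E'
from h import *
print(knobmove((.4513,-.2277,.10),0.02));print(knobmove((.597,-.031,.085),-.77))
E
```

```text
[-0.0002, 0.0001, -0.1, -0.0001, 0.002, -0.003]
[0.1491, -0.1948, -0.0853, 0.0007, 0.0019, 0.787]
```

In the tool's units: -0.195 m / 0.75 = -0.26, -0.085 m / 0.75 = -0.1133, 0.787 rad / 4 = 0.1968.

Call:
step_arm(
  moves=[
    [[0, 0, -0.0533, 0, 0.0005, 0, 0.008], [0, 0, -0.12, 0, 0.0005, 0, 0.008], [0.0533, -0.0667, -0.1333, 0, 0.0005, 0.0375, 0.008], [0.1067, -0.1333, -0.1333, 0, 0.0005, 0.075, 0.008], [0.16, -0.2, -0.1333, 0, 0.0005, 0.1125, 0.008], [0.1987, -0.26, -0.1333, 0, 0.0005, 0.15, 0.008], [0.1987, -0.26, -0.1133, 0, 0.0005, 0.1968, 0.008], [0.1987, -0.26, -0.1133, 0, 0.0005, 0.1968, 0.008], [0.1987, -0.26, -0.1133, 0, 0.0005, 0.1968, 0.008], [0.1987, -0.26, -0.1133, 0, 0.0005, 0.1968, 0.008], [0.1987, -0.26, -0.1133, 0, 0.0005, 0.1968, 0.008]],
  ],
  squeeze=40,
)

```text
time: 5.58
tcp_pos: [0.5959, -0.0306, 0.1249]
tcp_rot: [0.0, 0.927, -0.375, -0.0]
contact_force: [-0.3, 0.8, -0.4]
finger_gap: 0.142
gripper_force: 41.7
```

```bash
python3 - <<'E'
from h import *
st=sense();print(st["time"],st["tcp_pos"],st["joint_pos"].round(2),st["contact_force"],st["moment"],st["gripper_force"]);print(knobmove((.597,-.031,.085),-.77))
S,T=snapshot("side"),snapshot("top")
a=crop(S,270,120,57,60,7);b=crop(T,225,155,57,60,7)
cv2.imwrite("pics/d.png",np.hstack([a,b]))
E
```

```text
5.575 [ 0.59593446 -0.03057869  0.12492644] [-0.73  0.78  1.05  1.81 -0.78  1.04 -1.71] [-0.32609622  0.81408217 -0.4273957 ] [-0.00160417 -0.04976027  0.0280355 ] 41.69300236604613
[0.0001, -0.0004, -0.0006, 0.0006, 0.0002, 0.0003]
```

View pics/d.png

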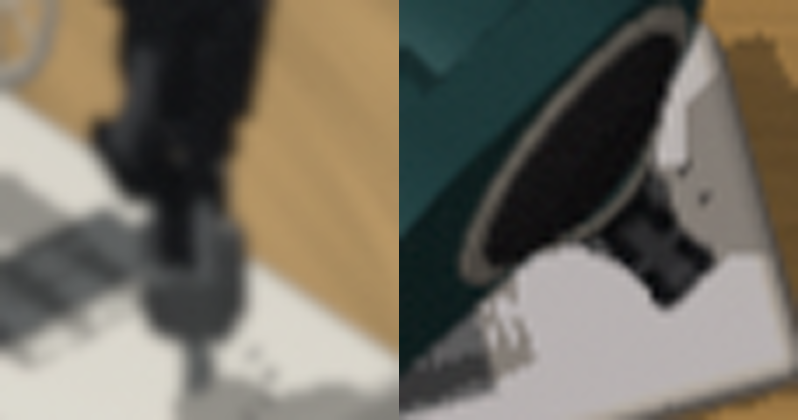

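The side view shows the skirt (crop x 140–245, centre 193) right above the shaft (x about 197), so they are aligned within about 1.5 mm. Next I descend slowly.

In the tool's units: 0.017 m / 0.75 = 0.0227, 0.0155 m / 0.75 = 0.0207.

Call:
step_arm(
  moves=[
    [[0, 0, 0.0053, 0, 0, 0, 0.008], [0, 0, 0.0107, 0, 0, 0, 0.008], [0, 0, 0.016, 0, 0, 0, 0.008], [0, 0, 0.0187, 0, 0, 0, 0.008], [0, 0, 0.0207, 0, 0, 0, 0.008], [0, 0, 0.0227, 0, 0, 0, 0.008], [0, 0, 0.0227, 0, 0, 0, 0.008]],
  ],
)

```text
time: 6.55
tcp_pos: [0.5958, -0.0304, 0.1074]
tcp_rot: [0.001, 0.927, -0.376, -0.0]
contact_force: [-1.3, -1.7, 1.6]
finger_gap: 0.141
gripper_force: 41.9
```

In the tool's units: 0.003 m / 0.75 = 0.004, 0.001 m / 0.75 = 0.0013.

Call:
step_arm(
  moves=[
    [[0, 0, 0.0013, 0, 0, 0, 0.008], [0, 0, 0.0027, 0, 0, 0, 0.008], [0, 0, 0.004, 0, 0, 0, 0.008], [0, 0, 0.004, 0, 0, 0, 0.008]],
  ],
)

```text
time: 7.05
tcp_pos: [0.5956, -0.0305, 0.1043]
tcp_rot: [0.001, 0.927, -0.376, -0.0]
contact_force: [-2.6, -4.5, 0.4]
finger_gap: 0.137
gripper_force: 41.9
```

In the tool's units: 0.0016 m / 0.75 = 0.0021, 0.001 m / 0.75 = 0.0013.

Call:
step_arm(
  moves=[
    [[0.0004, 0.0013, 0, 0, 0, 0, 0.008], [0.0007, 0.0021, 0, 0, 0, 0, 0.008], [0.0007, 0.0021, 0, 0, 0, 0, 0.008]],
  ],
)

```text
time: 7.42
tcp_pos: [0.5953, -0.0315, 0.1045]
tcp_rot: [0.0, 0.927, -0.376, -0.0]
contact_force: [-0.2, -0.3, -1.1]
finger_gap: 0.143
gripper_force: 41.6
```

In the tool's units: 0.003 m / 0.75 = 0.004, 0.001 m / 0.75 = 0.0013.

Call:
step_arm(
  moves=[
    [[0, 0.0004, 0.0013, 0, 0, 0, 0.008], [0, 0.0004, 0.0027, 0, 0, 0, 0.008], [0, 0.0004, 0.004, 0, 0, 0, 0.008], [0, 0.0004, 0.004, 0, 0, 0, 0.008]],
  ],
)

```text
time: 7.92
tcp_pos: [0.5949, -0.0319, 0.1013]
tcp_rot: [0.001, 0.927, -0.376, -0.0]
contact_force: [0.5, 1.0, -1.1]
finger_gap: 0.137
gripper_force: 41.6
```

In the tool's units: 0.001 m / 0.75 = 0.0013, 0.0005 m / 0.75 = 0.0007.

Call:
step_arm(
  moves=[
    [[0, 0, 0.0007, 0, 0, 0, 0.008], [0, 0, 0.0013, 0, 0, 0, 0.008], [0, 0, 0.0013, 0, 0, 0, 0.008]],
  ],
)

```text
time: 8.3
tcp_pos: [0.5949, -0.0319, 0.1005]
tcp_rot: [0.001, 0.927, -0.376, -0.0]
contact_force: [-0.2, 1.9, 1.2]
finger_gap: 0.139
gripper_force: 42.0
```

Call:
step_arm(
  moves=[
    [[0, 0, 0.0004, 0, 0, 0, 0.008], [0, 0, 0.0008, 0, 0, 0, 0.008], [0, 0, 0.0008, 0, 0, 0, 0.008]],
  ],
)

```text
time: 8.68
tcp_pos: [0.5951, -0.032, 0.1002]
tcp_rot: [0.0, 0.927, -0.376, -0.0]
contact_force: [-2.3, 0.5, 8.4]
finger_gap: 0.139
gripper_force: 43.3
```

In the tool's units: -0.0003 m / 0.75 = -0.0004.

Call:
step_arm(
  moves=[
    [[0, 0, -0.0004, 0, 0, 0, 0.008], [0, 0, -0.0004, 0, 0, 0, 0.008]],
  ],
)

```text
time: 8.93
tcp_pos: [0.595, -0.032, 0.1003]
tcp_rot: [0.001, 0.927, -0.376, -0.0]
contact_force: [-1.8, 0.5, 5.5]
finger_gap: 0.142
gripper_force: 42.7
```

In the tool's units: 0.00012 m / 0.75 = 0.0002, -0.0001 m / 0.75 = -0.0001, -0.12 rad / 4 = -0.03.

Call:
step_arm(
  moves=[
    [[0, 0.0001, -0.0001, 0, 0, -0.01, 0.008], [0, 0.0001, -0.0001, 0, 0, -0.02, 0.008], [0, 0.0002, -0.0001, 0, 0, -0.03, 0.008], [0, 0.0002, -0.0001, 0, 0, -0.03, 0.008]],
  ],
)

```text
time: 9.43
tcp_pos: [0.595, -0.0321, 0.1004]
tcp_rot: [0.0, 0.948, -0.319, -0.0]
contact_force: [2.1, -1.0, 3.5]
finger_gap: 0.135
gripper_force: 42.9
```

In the tool's units: 0.00014 m / 0.75 = 0.0002, 0.00012 m / 0.75 = 0.0002, -0.12 rad / 4 = -0.03.

Call:
step_arm(
  moves=[
    [[0, 0.0001, 0, 0, 0, -0.01, 0.008], [0, 0.0001, 0.0001, 0, 0, -0.02, 0.008], [0, 0.0002, 0.0001, 0, 0, -0.03, 0.008], [0, 0.0002, 0.0001, 0, 0, -0.035, 0.008]],
  ],
)

```text
time: 9.93
tcp_pos: [0.5949, -0.0322, 0.1003]
tcp_rot: [0.001, 0.968, -0.251, -0.0]
contact_force: [1.5, -1.8, 5.2]
finger_gap: 0.138
gripper_force: 43.2
```

In the tool's units: 0.00014 m / 0.75 = 0.0002, 0.00012 m / 0.75 = 0.0002, -0.14 rad / 4 = -0.035.

Call:
step_arm(
  moves=[
    [[0, 0.0001, 0, 0, 0, -0.01, 0.008], [0, 0.0001, 0, 0, 0, -0.02, 0.008], [0, 0.0002, 0, 0, 0, -0.03, 0.008], [0, 0.0002, 0, 0, 0, -0.035, 0.008]],
  ],
)

```text
time: 10.42
tcp_pos: [0.5949, -0.0322, 0.1003]
tcp_rot: [0.0, 0.983, -0.183, -0.0]
contact_force: [3.4, -0.9, 6.3]
finger_gap: 0.139
gripper_force: 43.2
```

In the tool's units: 0.0005 m / 0.75 = 0.0007, -0.0001 m / 0.75 = -0.0001, -0.14 rad / 4 = -0.035.

Call:
step_arm(
  moves=[
    [[0.0004, 0, -0.0001, 0, 0, -0.01, 0.008], [0.0007, 0, -0.0001, 0, 0, -0.02, 0.008], [0.0007, 0, -0.0001, 0, 0, -0.03, 0.008], [0.0007, 0, -0.0001, 0, 0, -0.035, 0.008]],
  ],
)

```text
time: 10.92
tcp_pos: [0.5952, -0.0322, 0.1003]
tcp_rot: [0.0, 0.993, -0.114, -0.001]
contact_force: [1.9, 1.3, 5.4]
finger_gap: 0.141
gripper_force: 43.1
```

In the tool's units: 0.0002 m / 0.75 = 0.0003, 0.0001 m / 0.75 = 0.0001, -0.14 rad / 4 = -0.035.

Call:
step_arm(
  moves=[
    [[0, 0.0001, 0, 0, 0, -0.01, 0.008], [0.0001, 0.0001, 0, 0, 0, -0.02, 0.008], [0.0003, 0.0001, 0, 0, 0, -0.03, 0.008], [0.0003, 0.0001, 0, 0, 0, -0.035, 0.008]],
  ],
)

```text
time: 11.42
tcp_pos: [0.5953, -0.0322, 0.1003]
tcp_rot: [0.0, 0.999, -0.044, -0.001]
contact_force: [1.6, 1.8, 5.7]
finger_gap: 0.14
gripper_force: 43.1
```

In the tool's units: -0.0002 m / 0.75 = -0.0003, -0.0001 m / 0.75 = -0.0001, -0.14 rad / 4 = -0.035.

Call:
step_arm(
  moves=[
    [[0, -0.0001, 0, 0, 0, -0.01, 0.008], [0.0001, -0.0003, 0, 0, 0, -0.02, 0.008], [0.0003, -0.0003, 0, 0, 0, -0.03, 0.008], [0.0003, -0.0003, 0, 0, 0, -0.035, 0.008]],
  ],
)

```text
time: 11.92
tcp_pos: [0.5954, -0.032, 0.1003]
tcp_rot: [0.0, 1.0, 0.026, -0.001]
contact_force: [0.2, 2.2, 5.0]
finger_gap: 0.138
gripper_force: 43.2
```

In the tool's units: -0.0002 m / 0.75 = -0.0003, -0.0001 m / 0.75 = -0.0001, -0.14 rad / 4 = -0.035.

Call:
step_arm(
  moves=[
    [[0, -0.0001, 0, 0, 0, -0.01, 0.008], [0, -0.0003, 0, 0, 0, -0.02, 0.008], [0, -0.0003, 0, 0, 0, -0.03, 0.008], [0, -0.0003, 0, 0, 0, -0.035, 0.008]],
  ],
)

```text
time: 12.42
tcp_pos: [0.5954, -0.0319, 0.1003]
tcp_rot: [0.0, 0.995, 0.096, -0.001]
contact_force: [1.3, 0.8, 5.7]
finger_gap: 0.145
gripper_force: 43.1
```

In the tool's units: 0.0001 m / 0.75 = 0.0001, 0.00008 m / 0.75 = 0.0001, -0.14 rad / 4 = -0.035.

Call:
step_arm(
  moves=[
    [[0, 0.0001, 0, 0, 0, -0.01, 0.008], [0, 0.0001, 0, 0, 0, -0.02, 0.008], [0, 0.0001, 0, 0, 0, -0.03, 0.008], [0, 0.0001, 0, 0, 0, -0.035, 0.008]],
  ],
)

```text
time: 12.92
tcp_pos: [0.5955, -0.032, 0.1002]
tcp_rot: [0.0, 0.986, 0.165, -0.001]
contact_force: [1.2, 1.7, 4.2]
finger_gap: 0.137
gripper_force: 43.0
```

```bash
python3 - <<'E'
from h import *
st=sense();print(st["time"],st["tcp_pos"],st["joint_pos"].round(2),st["contact_force"],st["moment"])
E
```

```text
12.925 [ 0.59545025 -0.03196088  0.10019258] [-0.56  0.68  0.77  1.82 -0.59  0.9  -0.75] [1.18671112 1.69701693 4.23307788] [ 0.68237834 -0.26578779  0.01340133]
```

In the tool's units: 0.00005 m / 0.75 = 0.0001, -0.06 rad / 4 = -0.015.

Call:
step_arm(
  moves=[
    [[0, 0, 0.0001, 0, 0, -0.0075, 0.008], [0, 0, 0.0001, 0, 0, -0.015, 0.008], [0, 0, 0.0001, 0, 0, -0.015, 0.008]],
  ],
)

```text
time: 13.3
tcp_pos: [0.5954, -0.032, 0.1001]
tcp_rot: [0.0, 0.981, 0.194, -0.001]
contact_force: [-0.1, 4.9, 4.0]
finger_gap: 0.14
gripper_force: 42.8
```

In the tool's units: 0.0002 m / 0.75 = 0.0003, 0.0001 m / 0.75 = 0.0001, -0.06 rad / 4 = -0.015.

Call:
step_arm(
  moves=[
    [[0, 0, 0.0001, 0, 0, -0.0075, 0.008], [0, 0, 0.0003, 0, 0, -0.015, 0.008], [0, 0, 0.0003, 0, 0, -0.015, 0.008]],
  ],
)

```text
time: 13.68
tcp_pos: [0.5955, -0.0321, 0.1]
tcp_rot: [0.0, 0.975, 0.224, -0.001]
contact_force: [-0.0, 5.3, 5.3]
finger_gap: 0.138
gripper_force: 43.4
```

In the tool's units: -0.0005 m / 0.75 = -0.0007, -0.0003 m / 0.75 = -0.0004, -0.09 rad / 4 = -0.0225.

Call:
step_arm(
  moves=[
    [[0.0003, -0.0004, 0, 0, 0, -0.0075, 0.008], [0.0003, -0.0007, 0, 0, 0, -0.015, 0.008], [0.0003, -0.0007, 0, 0, 0, -0.0225, 0.008], [0.0003, -0.0007, 0, 0, 0, -0.0225, 0.008]],
  ],
)

```text
time: 14.18
tcp_pos: [0.5954, -0.0319, 0.1]
tcp_rot: [0.0, 0.964, 0.267, -0.001]
contact_force: [0.8, 2.3, 1.8]
finger_gap: 0.141
gripper_force: 42.7
```

In the tool's units: 0.0003 m / 0.75 = 0.0004, -0.0002 m / 0.75 = -0.0003, -0.03 rad / 4 = -0.0075.

Call:
step_arm(
  moves=[
    [[0, -0.0001, 0.0003, 0, 0, -0.005, 0.008], [0, -0.0003, 0.0004, 0, 0, -0.0075, 0.008], [0, -0.0003, 0.0004, 0, 0, -0.0075, 0.008]],
  ],
)

```text
time: 14.55
tcp_pos: [0.5951, -0.0318, 0.0995]
tcp_rot: [0.0, 0.96, 0.281, -0.001]
contact_force: [-0.9, -0.2, -0.7]
finger_gap: 0.141
gripper_force: 42.0
```

In the tool's units: 0.0008 m / 0.75 = 0.0011, 0.0004 m / 0.75 = 0.0005.

Call:
step_arm(
  moves=[
    [[0, 0, 0.0005, 0, 0, 0, 0.008], [0, 0, 0.0011, 0, 0, 0, 0.008], [0, 0, 0.0011, 0, 0, 0, 0.008]],
  ],
)

```text
time: 14.92
tcp_pos: [0.5954, -0.0316, 0.0989]
tcp_rot: [0.0, 0.96, 0.281, -0.001]
contact_force: [-0.8, 0.3, -1.8]
finger_gap: 0.141
gripper_force: 42.0
```

Call:
step_arm(
  moves=[
    [[0, 0, 0.0013, 0, 0, 0, 0.008], [0, 0, 0.0027, 0, 0, 0, 0.008], [0, 0, 0.004, 0, 0, 0, 0.008], [0, 0, 0.0053, 0, 0, 0, 0.008], [0, 0, 0.0053, 0, 0, 0, 0.008]],
  ],
)

```text
time: 15.55
tcp_pos: [0.5953, -0.0315, 0.0948]
tcp_rot: [0.0, 0.96, 0.281, -0.001]
contact_force: [-1.2, 1.9, -1.3]
finger_gap: 0.142
gripper_force: 41.9
```

In the tool's units: 0.0038 m / 0.75 = 0.0051, 0.001 m / 0.75 = 0.0013.

Call:
step_arm(
  moves=[
    [[0, 0, 0.0013, 0, 0, 0, 0.008], [0, 0, 0.0027, 0, 0, 0, 0.008], [0, 0, 0.004, 0, 0, 0, 0.008], [0, 0, 0.0051, 0, 0, 0, 0.008], [0, 0, 0.0051, 0, 0, 0, 0.008]],
  ],
)

```text
time: 16.18
tcp_pos: [0.5953, -0.0315, 0.091]
tcp_rot: [0.0, 0.96, 0.281, -0.001]
contact_force: [-2.0, 2.2, -1.3]
finger_gap: 0.145
gripper_force: 42.0
```

In the tool's units: 0.0007 m / 0.75 = 0.0009, 0.0003 m / 0.75 = 0.0004.

Call:
step_arm(
  moves=[
    [[0, 0, 0.0004, 0, 0, 0, 0.008], [0, 0, 0.0009, 0, 0, 0, 0.008], [0, 0, 0.0009, 0, 0, 0, 0.008]],
  ],
)

```text
time: 16.55
tcp_pos: [0.5954, -0.0315, 0.0906]
tcp_rot: [0.0, 0.96, 0.281, -0.001]
contact_force: [-3.7, 2.1, 4.6]
finger_gap: 0.139
gripper_force: 43.0
```

The knob is home: TCP z is 0.0906, which puts the underside at 0.050. Next I turn it to off, first most of the way.

In the tool's units: 0.0003 m / 0.75 = 0.0004, -0.0002 m / 0.75 = -0.0003, -0.36 rad / 4 = -0.09.

Call:
step_arm(
  moves=[
    [[0, 0, -0.0003, 0, 0, -0.015, 0.008], [0, 0.0001, -0.0003, 0, 0, -0.03, 0.008], [0, 0.0003, -0.0003, 0, 0, -0.045, 0.008], [0, 0.0003, -0.0003, 0, 0, -0.06, 0.008], [0, 0.0004, -0.0003, 0, 0, -0.075, 0.008], [0.0001, 0.0004, -0.0003, 0, 0, -0.09, 0.008], [0.0001, 0.0004, -0.0003, 0, 0, -0.09, 0.008]],
  ],
)

```text
time: 17.42
tcp_pos: [0.5956, -0.0316, 0.0906]
tcp_rot: [-0.0, 0.894, 0.448, -0.001]
contact_force: [-3.3, 4.2, 0.2]
finger_gap: 0.141
gripper_force: 42.4
```

```bash
python3 - <<'E'
from h import *
st=sense();print(st["joint_pos"].round(2),st["contact_force"],st["moment"],np.pi-2*np.arctan2(st["tcp_rot"][1],st["tcp_rot"][2]))
E
```

```text
[-0.46  0.64  0.62  1.82 -0.48  0.84 -0.24] [-3.30386139  4.15427236  0.18780488] [0.95556133 0.57919707 0.03380289] 0.9295484544251496
```

In the tool's units: -0.0003 m / 0.75 = -0.0004, 0.0002 m / 0.75 = 0.0003, -0.36 rad / 4 = -0.09.

Call:
step_arm(
  moves=[
    [[0.0001, -0.0004, 0, 0, 0, -0.0125, 0.008], [0.0001, -0.0004, 0, 0, 0, -0.025, 0.008], [0.0001, -0.0004, 0, 0, 0, -0.0375, 0.008], [0.0003, -0.0004, 0, 0, 0, -0.05, 0.008], [0.0003, -0.0004, 0, 0, 0, -0.0625, 0.008], [0.0003, -0.0004, 0, 0, 0, -0.075, 0.008], [0.0003, -0.0004, 0, 0, 0, -0.09, 0.008], [0.0003, -0.0004, 0, 0, 0, -0.09, 0.008]],
  ],
)

```text
time: 18.42
tcp_pos: [0.5955, -0.0313, 0.0906]
tcp_rot: [-0.0, 0.8, 0.601, -0.001]
contact_force: [-1.7, 3.5, -0.4]
finger_gap: 0.14
gripper_force: 42.3
```

```bash
python3 - <<'E'
from h import *
st=sense();print(st["joint_pos"].round(2),st["contact_force"],st["moment"],2*np.arctan2(st["tcp_rot"][2],st["tcp_rot"][1]))
E
```

```text
[-0.4   0.61  0.53  1.82 -0.41  0.82  0.05] [-1.66540297  3.50099026 -0.40360469] [ 0.91818158  0.27185101 -0.01194124] 1.288302905361013
```

In the tool's units: -0.0002 m / 0.75 = -0.0003, -0.06 rad / 4 = -0.015.

Call:
step_arm(
  moves=[
    [[0, -0.0003, 0, 0, 0, -0.0075, 0.008], [0, -0.0003, 0, 0, 0, -0.015, 0.008], [0, -0.0003, 0, 0, 0, -0.015, 0.008]],
  ],
)

```text
time: 18.8
tcp_pos: [0.5955, -0.0313, 0.0906]
tcp_rot: [0.0, 0.781, 0.625, -0.001]
contact_force: [1.3, 3.3, -2.8]
finger_gap: 0.14
gripper_force: 41.9
```

```bash
python3 - <<'E'
from h import *
st=sense();print(st["contact_force"],st["moment"],2*np.arctan2(st["tcp_rot"][2],st["tcp_rot"][1]))
E
```

```text
[ 1.27179232  3.33457618 -2.79521339] [ 0.98675642 -0.35358325 -0.1167358 ] 1.350073090005657
```

The moment has risen to −0.12 N·m, so the stop is felt at about 1.35 rad, which is off plus play. I turn back to 1.285 and release straight up.

In the tool's units: -0.22 m / 0.75 = -0.2933, -0.05 m / 0.75 = -0.0667, 0.065 rad / 4 = 0.0163.

Call:
step_arm(
  moves=[
    [[0, 0, 0, 0, 0, 0.0075, 0.008], [0, 0, 0, 0, 0, 0.0163, 0.008], [0, 0, 0, 0, 0, 0.0163, 0.008], [0, 0, 0, 0, 0, 0.0163, 0.03], [0, 0, 0, 0, 0, 0.0163, 0.04], [0, 0, 0, 0, 0, 0.0163, 0.04], [0, 0, -0.0067, 0, 0, 0.0163, 0.04], [0, 0, -0.0267, 0, 0, 0.0163, 0.04], [0, 0, -0.0667, 0, 0, 0.0163, 0.04], [0, 0, -0.1333, 0, 0, 0.0163, 0.04], [-0.0667, 0, -0.2133, 0, 0, 0.0163, 0.04], [-0.1333, 0, -0.2933, 0, 0, 0.0163, 0.04]],
  ],
)

```text
time: 20.3
tcp_pos: [0.5775, -0.1103, 0.2895]
tcp_rot: [0.0, 0.8, 0.599, -0.0]
contact_force: [0.5, -0.7, 0.5]
finger_gap: 0.465
gripper_force: 0.0
```

```bash
python3 - <<'E'
from h import *
st=sense();print(st["time"],st["tcp_pos"],st["joint_pos"].round(2),toolmove((.45,-.35,.33),0))
S,T=snapshot("side"),snapshot("top")
cv2.imwrite("pics/e.png",np.hstack([crop(S,275,140,50,55,8),crop(T,233,158,50,55,8)]))
E
```

```text
20.3 [ 0.57749219 -0.11026202  0.28954287] [-0.38  0.37  0.67  1.68 -0.24  1.18  0.06] [-0.266, -0.0548, -0.0402, -0.0, 0.0009, -0.2855]
```

View pics/e.png

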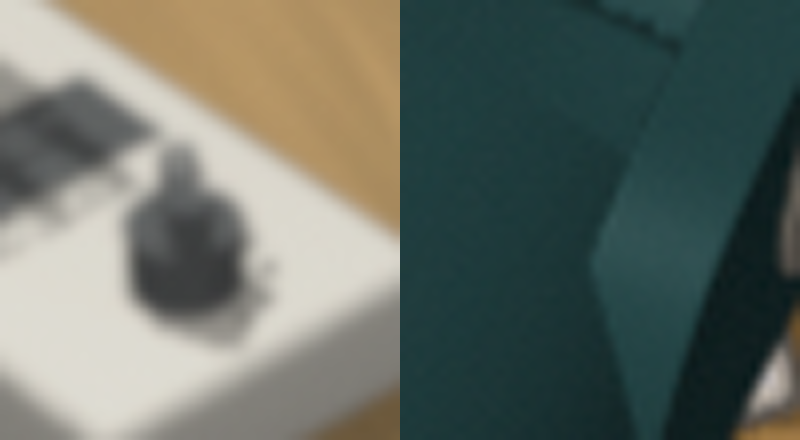

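The side view shows the knob seated on the base with its pointer at the off mark (crop about (178,150)). The arm hides the dial in the top view, so I clear it and check from above.

In the tool's units: -0.266 m / 0.75 = -0.3547, -0.2 m / 0.75 = -0.2667.

Call:
step_arm(
  moves=[
    [[-0.0667, -0.0267, -0.0533, 0, 0, 0, 0.04], [-0.1333, -0.04, -0.0533, 0, 0, 0, 0.04], [-0.2, -0.0533, -0.0533, 0, 0, 0, 0.04], [-0.2667, -0.0667, -0.0533, 0, 0, 0, 0.04], [-0.3547, -0.0733, -0.0533, 0, 0, 0, 0.04], [-0.3547, -0.0733, -0.0533, 0, 0, 0, 0.04], [-0.3547, -0.0733, -0.0533, 0, 0, 0, 0.04]],
  ],
)

```text
time: 21.28
tcp_pos: [0.4502, -0.3489, 0.3274]
tcp_rot: [-0.0, 0.801, 0.599, -0.001]
contact_force: [0.5, -0.3, 0.3]
finger_gap: 0.466
gripper_force: 0.0
```

```bash
python3 - <<'E'
from h import *
S,T=snapshot("side"),snapshot("top")
u,v=233,163
im=crop(T,u,v,40,36,14);big=im
m=((im.max(2)<130)&(im.max(2)>0)).astype(np.uint8)*255
for c in cv2.findContours(m,cv2.RETR_EXTERNAL,cv2.CHAIN_APPROX_NONE)[0]:
    if cv2.contourArea(c)<300:continue
    r=cv2.minAreaRect(c);f=lambda p:np.array([u+(p[0]+.5)/14-.5,v+(p[1]+.5)/14-.5]);(x,y),rad=cv2.minEnclosingCircle(c)
    print(f(r[0]).round(2),np.array(r[1]).round(),r[2],"z76",plane(T,*f((x,y)),.076)[:2].round(4),rad/14)
for hd,col in((1.28,(0,0,255)),):
    for rr,z in((0,.094),(.017,.094)):
        q=(proj(T,(.596+rr*np.cos(hd),-.0313+rr*np.sin(hd),z))-[u,v]+.5)*14;cv2.circle(im,tuple(int(t) for t in q),4,col,1)
cv2.imwrite("pics/z.png",im)
E
```

```text
[236.57 191.61] [192. 113.] 90.0 z76 [0.5765 0.0269] 7.19493647984096
[258.14 185.19] [265. 323.] 63.58300018310547 z76 [ 0.5975 -0.0346] 14.037214006696429
[270.96 167.32] [134.  42.] 90.0 z76 [ 0.6457 -0.0694] 5.015289851597378
```

View pics/z.png

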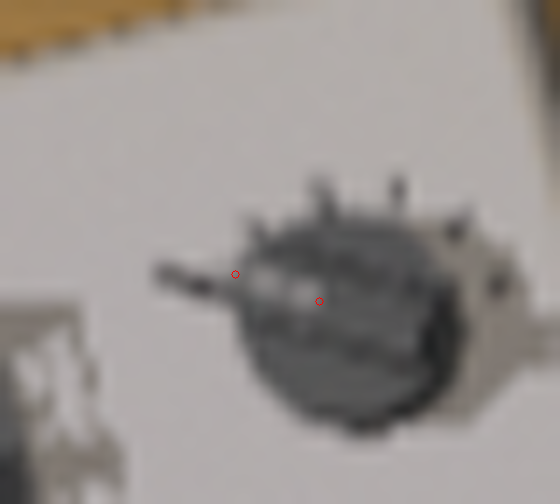

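The top view shows the knob fully seated, with its pointer line ((300,300)→(240,275)) parallel to the off mark and ending at it ((235,292)→(160,270)). I hand the job in.

```bash
python3 -c "
from rig import job_done
print(job_done())"
```

```text
the job is handed in; nothing more can be done
None
```

The knob is back on its shaft and fully home, turned to the off mark and released. I handed the job in at about 21 s. The arm did not go near the bottle, mug or books. The pressing force briefly read 8.4 N before any turning, so I backed it off to 4–6 N for the search.

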